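# Lever the stuck lid off its seat on the staining drum

## Robot

A 7-joint arm with a two-finger parallel gripper is mounted at the origin on the work surface. World frame = base frame: x ahead of the robot, y to its left, z up, the work surface at z = 0. Lengths are in m, angles in rad, forces in N, time in s.
With the tool pointing down it reaches from about 0.4 to 0.9 m from the base axis. Payload 5.5 kg.
Tool frame: the origin (TCP) lies on the centre line of the jaws, within the pads' length; the fingertips stand 11 mm ahead of it and the grasp point (between the pads) lies 8 mm behind it; z points along the fingers, y is the line along which they close (so a half turn about z gives the same grasp; the last joint's range is limited). The gripper opens to 92 mm and grips with 3 to 60 N. Pads are 19 mm wide; open, the fingers measure 130 mm over their backs; the gripper's body (75 mm by 190 mm) begins 47 mm behind the grasp point.
Start: joints at [1.515, 0.501, -0.427, 1.55, 0.221, 1.138, -0.21], TCP at [0.204, -0.617, 0.238] pointing down, gripper open.
Joint ranges: [-2.88, 2.88], [-0.31, 2.03], [-1.54, 1.56], [0.2, 2.42], [-1.41, 4.55], [0.19, 2.02], [-2.57, 2.57]. Speed limits (rad/s): [2.57, 2.57, 3.14, 3.14, 3.14, 3.14, 3.14].

## Interface

Orientations are given as a unit quaternion [w, x, y, z].
In Python, from plant import * gives the robot as it stands.
- The arm moves only by the tool jog_arm, never from a script. Its argument "increments" is a list of rows, each a list of 5 numbers: the shift along the tool's x, y, z in units of 60 mm (1.0 is 60 mm), then the turn about the tool's z in units of 10 degrees (1.0 is 10 degrees), then the closure in counts, from 0 (fully open) to 255 (shut). In form: [[dx, dy, dz, twist, fingers], ...]. A call has 1 to 5 rows; each row is the pose to reach, as a shift and turn from the pose commanded when the call began, along the tool's axes at that moment; what a row does not reach only later rows make up. A row lasts 1/8 s, in which the tool goes at most 62.5 mm and 10.7 degrees, less where a joint would pass 70% of its speed; a pose out of reach is approached as far as the arm can. A call with a gripper value outside its range is refused whole. The fingers move at their own pace and stop on an object; "newtons" is the grip in N (left out, the last holds). Time passes only in rows, so rows that repeat a pose let the fingers close. It gives the time, the measured TCP pose, the force, the opening and the grip force at its end, in the units of the state.
- read_state(): the state, without advancing time (a new reading comes with each control period).
- snapshot(name): name is "scene" or "top" or "wrist"; returns a dict with "color" (400x640x3 uint8, red, green, blue), "camera_matrix" (3x3 intrinsics, pixels), "R" (3x3) and "t" (3): a world point X has camera coordinates R X + t. Camera axes: x right, y down, z forward; pixel columns grow to the right and rows downward; lengths in m; the calibration is good to about 2 mm. A picture is of the moment at which its call begins. There is no depth.
- finish_job(): hands the job in; it is judged then, once.
The state is a dict: "clock": time; "joint_positions": joint angles; "joint_velocities": joint speeds; "joint_torque": joint torques, N m; "tool_pos": TCP position; "orientation": TCP orientation; "ft_force": force on the tool from outside, world axes, zero at the start; "moment": the same for the moment, N m; "finger_gap": opening from 0.0 (shut) to 1.0 (fully open); "grip_force": force on a finger pad.
Only numpy, scipy, OpenCV 4.12 (cv2) and the standard library are available. Lean on these libraries where they do the work, as an engineer would, in place of code of your own. Each camera call takes 0.05 s, during which the arm holds its last target. There are 200 camera calls.

## Task

The lid of the low, wide steel staining drum has stuck tight. Take the pry bar, put the tip of its blade under the lid's overhanging edge and, with the blade bearing on the drum's rolled rim, lever the lid up by at least 5 mm; do it with the bar only, keeping the gripper off the drum and its lid. Then set the bar down flat on the bench, clear of the drum, and leave the tall pot, the bottle and the spatula where they are.

Things in the scene. Friction and masses are not known exactly. Their poses are not given: they have to be found in the camera images.
- bar: Pry bar lying flat on the bench, 250 mm long, 0.22 kg (varies by a fifth). Origin at the middle of its length, on its flat underside; its x axis runs along the bar to the blade's tip, z is up out of its top. Handle: black, from x = -125 to -15 mm, 24 mm wide, 24 mm high. Blade: steel, from x = -15 to +125 mm, 22 mm wide, 6 mm thick. The undersides of handle and blade are flush. The centre of mass lies about 25 mm behind the origin, in the handle.
- bar_tip (a point): End of the pry bar's blade, at the middle of its width and thickness (x = +125 mm, 3 mm above the underside).
- drum: Low wide round steel drum, fixed to the bench. Origin at the centre of its underside, on the bench; z up. Foot plate 208 mm across and 4 mm thick; body 168 mm across; flat top deck at height 88 mm. Round, so the bar may come from any side.
- rim: Rolled rim of the drum, the fulcrum: a round ring of 10 mm bar, mean radius 80 mm about the drum's axis, its crest at height 95 mm. Its origin and axes are those of the drum (origin at bench height).
- lid (a joint): Upward travel of the drum's lid in m: 0 fully seated, at most 0.03. It slides straight up, needs about 18 N of lift and stays at the height to which it was raised. The lid is a mushroom: a disc 100 mm across and 8 mm thick (with a 3 mm step, 72 mm across, on top), on a neck 56 mm across, coaxial with the drum.
- lid_under (a point): Centre of the flat underside of the lid's disc, on the drum's axis, at height 110 mm when seated; so the gap between the rim's crest and the disc is 15 mm high. Moves up with the lid.
- tall_pot: Bystander: tall narrow steel pot, 96 mm across, 154 mm high with its small lid, standing on the bench. Origin at the centre of its underside. It stands on one side of the pry bar and the drum on the other; the sides change.
- bottle: Bystander: amber bottle with white cap, 52 mm across, 120 mm high, standing. Origin at the centre of its underside.
- spatula: Bystander: spatula with a wooden handle, 180 mm long, lying on the bench along its own x. Too weak for prying.
Not all that is in view belongs to the job. What is shaped like the drum but blue or red is not meant.

How it is judged:
On the way, in this order (a step that is already met when the one before it is completed fails the run):
1. the blade's tip is under the disc of the lid, which is still down (horizontal distance between bar_tip and lid_under below 0.05 m and z of bar_tip in the frame of lid_under below 0 m and height (world z) of bar_tip above 0.085 m and value of joint lid below 0.003 m), for 0.1 s.
2. the lid has been levered up by 5 mm while the bar bears on the drum's rim (value of joint lid above 0.005 m and horizontal distance between bar_tip and lid_under below 0.055 m and contact force between bar and rim above 2 N), for 0.1 s.
3. the bar has been brought down to the bench (underside within 20 mm of it) in the fingers, not dropped (height (world z) of bar below 0.02 m and angle between bar's own z axis and vertical below 0.26 rad and contact force between the fingers and bar above 0.5 N).
At the end, for the whole second after the job is handed in: The lid stays raised by at least 4.5 mm; the bar is released and at rest flat on the bench (underside within 8 mm of it, tilt under 0.1 rad), not touching the drum (value of joint lid above 0.0045 m and height (world z) of bar below 0.008 m and angle between bar's own z axis and vertical below 0.1 rad and contact force between bar and drum below 0.1 N and linear speed of bar below 0.02 m/s).
It fails at once if the gripper's fingers or the arm press on the drum or its lid (over 2 N) (contact force between any of the fingers, the arm and drum above 2 N).
It fails at once if the tall pot, the bottle or the spatula is moved by over 20 mm (distance of any of tall_pot, bottle, spatula from where it was at the start of the episode above 0.02 m).
It also fails if it takes over 58 s, if anything falls off the work surface, if the arm or the gripper's body presses on something with over 40 N, if the wrist force passes 120 N, or if a joint passes its speed limit or range.

## Working session

There is one attempt and no reset: what is moved stays moved. The work goes in short steps, Python scripts to look and compute and a tool call to move; the robot and the scene stay as the last step left them, time stands still between calls to the robot, and variables do not carry over. Pictures are saved under pics/ and viewed, at most 11 in all, crops included, and the job is handed in when it is done.

Besides the shell and the picture viewer there is one more tool, called after ">>>" as name([rows], argument=value, ...), one row to a line, values as JSON. jog_arm: Moves the arm, as the interface text tells. Its arguments: {"type":"object","properties":{"increments":{"type":"array","items":{"type":"array","items":{"type":"number"}}},"newtons":{"type":"number"}},"required":["increments"]}

```bash
ls; mkdir -p pics
python3 - <<'E'
from plant import *
import cv2,numpy as np
s=read_state();print({k:np.round(v,3) for k,v in s.items()})
for n in("scene","top"):
    d=snapshot(n);cv2.imwrite(f"pics/{n}0.png",d["color"][...,::-1]);np.savez(f"{n}0.npz",**d);print(n,d["camera_matrix"],d["R"],d["t"])
E
```

```text
pics
{'clock': np.float64(0.0), 'joint_positions': array([ 1.515,  0.502, -0.427,  1.551,  0.221,  1.138, -0.21 ]), 'joint_velocities': array([-0.   ,  0.   ,  0.001,  0.001, -0.   , -0.001, -0.   ]), 'joint_torque': array([ 0.0000e+00, -5.6659e+01, -5.8160e+00, -2.7911e+01, -6.9000e-02,
        3.1000e-02,  0.0000e+00]), 'tool_pos': array([ 0.203, -0.617,  0.237]), 'orientation': array([-0.001,  0.987,  0.159, -0.   ]), 'ft_force': array([-0.106, -0.103, -0.38 ]), 'moment': array([-0.05 , -0.021, -0.008]), 'grip_force': np.float64(0.0), 'finger_gap': np.float64(0.998)}
scene [[424.71101683   0.         321.46553671]
 [  0.         424.71101683 201.81909372]
 [  0.           0.           1.        ]] [[-0.54219671  0.84004853 -0.01847127]
 [ 0.5847159   0.36142648 -0.72627696]
 [-0.60343189 -0.40458542 -0.68715398]] [ 0.29060041 -0.32957608  1.95863232]
top [[393.38173257   0.         316.61598578]
 [  0.         393.38173257 197.04135019]
 [  0.           0.           1.        ]] [[-0.01581916 -0.9997342  -0.01677149]
 [-0.98654442  0.01833591 -0.16246201]
 [ 0.16272634  0.01397581 -0.98657225]] [0.04529239 0.60740181 1.10260859]
```

View pics/top0.png

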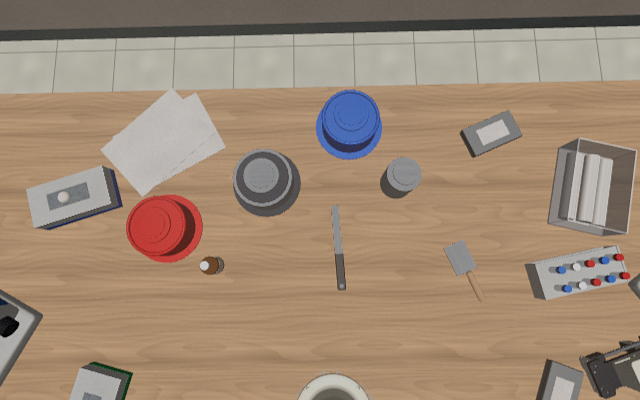

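View pics/scene0.png

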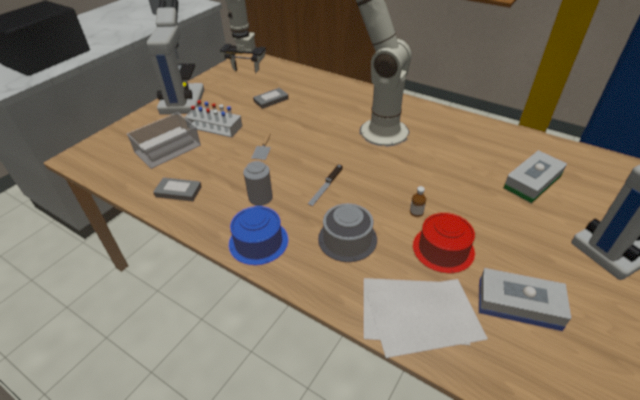

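Candidates in the top view: grey drum (265,182), blue drum (349,123), red drum (164,228) and tall grey pot (403,177). For the bar, the candidates are the black-handled pry bar (335,206)–(342,289) and the spatula (465,270). I choose the low grey drum and the black-handled bar, and check both in one close crop.

```bash
cat > h.py <<'E'
import numpy as np,cv2
from plant import *
def ray(d,u,v,z):
    "world point at height z seen at pixel u,v"
    K,R,t=d["camera_matrix"],d["R"],d["t"]
    c=-R.T@t; r=R.T@np.linalg.solve(K,[u,v,1.]); return c+r*(z-c[2])/r[2]
def proj(d,P):
    p=(d["R"]@np.atleast_2d(P).T).T+d["t"]; p=p@d["camera_matrix"].T; return p[:,:2]/p[:,2:]
def circ(d,im,c,r,z,col,s=1,o=(0,0)):
    a=np.linspace(0,2*np.pi,60); P=np.c_[c[0]+r*np.cos(a),c[1]+r*np.sin(a),np.full(60,z)]
    cv2.polylines(im,[np.int32((proj(d,P)-o)*s)],True,col,1)
E
python3 - <<'E'
from h import *
d=np.load("top0.npz");im=d["color"][...,::-1]
cr=cv2.resize(im[140:300,225:425],None,fx=4,fy=4,interpolation=cv2.INTER_CUBIC)[:600]
c=ray(d,266.5,183,0.004)
print("drum",c, "tip",ray(d,335,206,.006),"butt",ray(d,342,289,.024),"pot",ray(d,403,163,.15), "spat",ray(d,460,243,.0))
c0=ray(d,267,182.5,.004)
for r,z in((.104,.004),(.085,.09),(.05,.118),(.036,.121)): circ(d,cr,c0,r,z,(0,255,255),4,(225,140))
cv2.imwrite("pics/crop1.png",cr)
E
```

```text
drum [0.66228233 0.18883193 0.004     ] tip [ 0.58681626 -0.01979796  0.006     ] butt [ 0.3423623 -0.0337204  0.024    ] pot [ 0.68044261 -0.20136639  0.15      ] spat [ 0.46946226 -0.38998668  0.        ]
```

View pics/crop1.png

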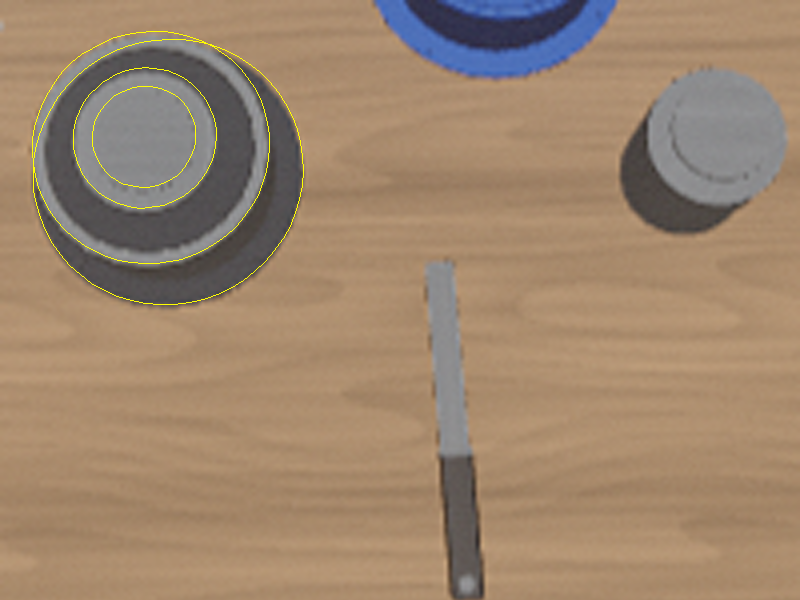

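The overlay fits the grey drum: foot plate, rim and lid, centred at about (0.662, 0.188). The bar's blade tip is at crop (440,263) and the blade/handle joint at (457,456). That gives a length of 0.245 m, which is plausible, with yaw 3° and middle at about (0.463, -0.027). I set out to go above the handle.

>>> jog_arm([
  [0.6,-0.75,0,0.3,0],
  [1.2,-1.5,0,0.6,0],
  [1.85,-2.3,0,0.9,0],
  [2.5,-3.1,0,1.2,0],
  [3.15,-3.9,0,1.5,0],
])

```text
clock: 0.72
tool_pos: [0.3103, -0.3337, 0.2376]
orientation: [0.0, 1.0, 0.028, -0.0]
ft_force: [0.9, -0.1, 0.4]
finger_gap: 1.0
grip_force: 0.0
```

```bash
cat > go.py <<'E'
from h import *
import sys
def yaw(q): return np.degrees(2*np.arctan2(q[2],q[1]))
def rel(x,y,z,ps=None):
    s=read_state();p=s["tool_pos"];q=s["orientation"];a=np.radians(yaw(q))
    d=np.array([x,y,z])-p
    u=np.array([d[0]*np.cos(a)+d[1]*np.sin(a),d[0]*np.sin(a)-d[1]*np.cos(a),-d[2]])/.06
    tw=0 if ps is None else -(ps-yaw(q))/10
    print("t",s["clock"].round(2),"pos",p.round(4),"yaw",round(yaw(q),1),"q7",s["joint_positions"][-1].round(2),"shift",u.round(2),"twist",round(tw,2),"F",s["ft_force"].round(1))
if __name__=="__main__": rel(*map(float,sys.argv[1:]))
E
python3 go.py .425 -.029 .2 3.2
```

```text
Traceback (most recent call last):
  File "go.py", line 10, in <module>
    if __name__=="__main__": rel(*map(float,sys.argv[1:]))
                             ~~~^^^^^^^^^^^^^^^^^^^^^^^^^^
  File "go.py", line 9, in rel
    print("t",s["clock"].round(2),"pos",p.round(4),"yaw",round(yaw(q),1),"q7",s["joint_positions"][-1].round(2),"shift",u.round(2),"twist",round(tw,2),"F",s["ft_force"].round(1))
              ^^^^^^^^^^^^^^^^
AttributeError: 'float' object has no attribute 'round'
```

>>> jog_arm([
  [0.4,-0.9,0,0,0],
  [0.8,-1.8,0,0,0],
  [1.2,-2.7,0,0,0],
  [1.6,-3.6,0,0,0],
  [2.0,-4.5,0,0,0],
])

```text
clock: 1.35
tool_pos: [0.4145, -0.0578, 0.2378]
orientation: [0.0, 1.0, 0.028, 0.0]
ft_force: [1.4, -0.5, -0.1]
finger_gap: 1.0
grip_force: 0.0
```

>>> jog_arm([
  [0.2,-0.5,0.5,0,0],
  [0.2,-0.5,1.0,0,0],
  [0.2,-0.5,1.0,0,0],
])

```text
clock: 1.72
tool_pos: [0.4225, -0.028, 0.176]
orientation: [-0.001, 1.0, 0.029, -0.003]
ft_force: [-1.1, -0.5, 0.5]
finger_gap: 1.002
grip_force: 0.0
```

```bash
sed -i 's/s\["clock"\].round(2)/round(float(s["clock"]),2)/' go.py
python3 go.py .425 -.029 .015 3.2
python3 - <<'E'
from h import *
d=snapshot("wrist");np.savez("w1.npz",**d);cv2.imwrite("pics/w1.png",d["color"][...,::-1])
E
```

```text
t 1.73 pos [ 0.4225 -0.028   0.176 ] yaw 3.4 q7 -1.72 shift [0.04 0.02 2.68] twist 0.02 F [-1.1 -0.5  0.5]
```

View pics/w1.png

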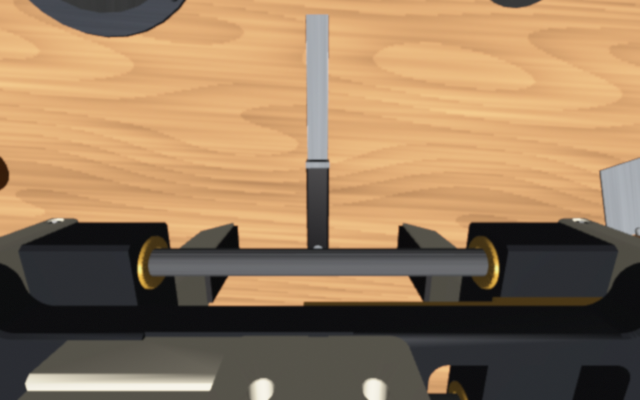

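The wrist view shows the bar upright and centred between the fingers: tip at (317,14), blade/handle step at (317,164).

Run:
```python
from h import *
d=np.load("w1.npz")
t=ray(d,317,14.5,.006);j=ray(d,317.2,160,.006);h=ray(d,317.3,168,.024)
print(t,j,h,np.linalg.norm(t-j),np.degrees(np.arctan2(*(t-j)[1::-1])))
```

```text
[ 0.58728775 -0.01698087  0.006     ] [ 0.44838418 -0.02530402  0.006     ] [ 0.44260493 -0.02581366  0.024     ] 0.13915270984649894 3.4290802672105594
```

>>> jog_arm([
  [0,-0.02,0.9,0,0],
  [0,-0.02,1.8,0,0],
  [0,-0.02,2.4,0,0],
  [0,-0.02,2.66,0,0],
  [0,-0.02,2.66,0,0],
], newtons=55)

```text
clock: 2.4
tool_pos: [0.425, -0.0279, 0.0185]
orientation: [0.0, 1.0, 0.028, 0.0]
ft_force: [-0.7, -0.9, 0.2]
finger_gap: 0.999
grip_force: 0.0
```

>>> jog_arm([
  [0,0,0,0,255],
  [0,0,0,0,255],
  [0,0,0,0,255],
  [0,0,0,0,255],
  [0,0,0,0,255],
], newtons=55)

```text
clock: 3.02
tool_pos: [0.4246, -0.0276, 0.0182]
orientation: [0.0, 1.0, 0.028, 0.0]
ft_force: [0.2, 0.7, 0.9]
finger_gap: 0.509
grip_force: 0.0
```

>>> jog_arm([
  [0,0,0,0,255],
  [0,0,0,0,255],
  [0,0,0,0,255],
  [0,0,-0.3,0,255],
  [0,0,-0.5,0,255],
])

```text
clock: 3.65
tool_pos: [0.4243, -0.0275, 0.0485]
orientation: [-0.0, 1.0, 0.029, -0.0]
ft_force: [-0.9, -0.4, -1.8]
finger_gap: 0.253
grip_force: 55.0
```

>>> jog_arm([
  [0,0.1,-0.4,-0.5,255],
  [0,0.2,-0.8,-1.3,255],
  [0.3,0.3,-1.1,-2.1,255],
  [0.6,0.4,-1.15,-2.9,255],
  [0.9,0.44,-1.15,-3.7,255],
])

```text
clock: 4.28
tool_pos: [0.4806, -0.0518, 0.1177]
orientation: [0.001, 0.938, 0.346, 0.0]
ft_force: [0.6, -0.8, -2.3]
finger_gap: 0.26
grip_force: 55.0
```

```bash
python3 go.py .5255 -.048 .117 60
```

```text
t 4.28 pos [ 0.4806 -0.0518  0.1177] yaw 40.5 q7 -1.29 shift [0.61 0.44 0.01] twist -1.95 F [ 0.6 -0.8 -2.3]
```

>>> jog_arm([
  [0.2,0.15,0,-0.8,255],
  [0.4,0.3,0,-1.5,255],
  [0.6,0.44,0,-1.95,255],
  [0.6,0.44,0,-1.95,255],
  [0.6,0.44,0,-1.95,255],
])

```text
clock: 4.9
tool_pos: [0.5235, -0.0478, 0.1169]
orientation: [-0.0, 0.867, 0.498, -0.001]
ft_force: [-0.2, 0.3, -1.8]
finger_gap: 0.254
grip_force: 55.0
```

```bash
python3 go.py .5255 -.048 .117 60
python3 - <<'E'
from h import *
w=snapshot("wrist");s=snapshot("scene")
np.savez("w2.npz",**w);np.savez("s2.npz",**s)
# scene crop of drum/bar
q=proj(s,[[.62,.1,.1]])[0].astype(int);o=q-[50,38];print("scene crop origin",o)
a=cv2.resize(s["color"][o[1]:o[1]+76,o[0]:o[0]+106,::-1],None,fx=6,fy=6,interpolation=cv2.INTER_CUBIC)[:200*3]
b=w["color"][...,::-1]
cv2.imwrite("pics/w2.png",b);cv2.imwrite("pics/s2.png",a)
E
```

```text
t 4.9 pos [ 0.5235 -0.0478  0.1169] yaw 59.7 q7 -1.02 shift [ 0.01  0.03 -0.  ] twist -0.03 F [-0.2  0.3 -1.8]
scene crop origin [282 162]
```

View pics/w2.png

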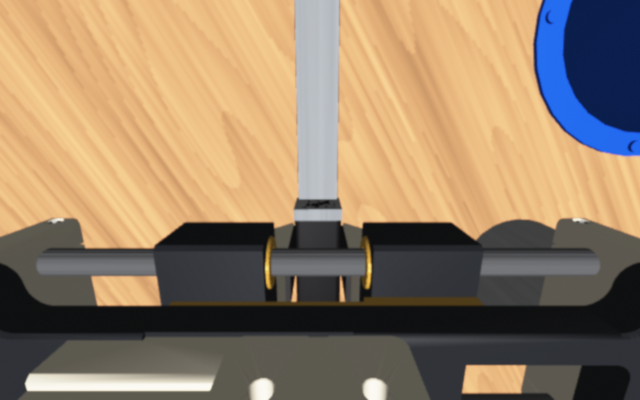

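View pics/s2.png

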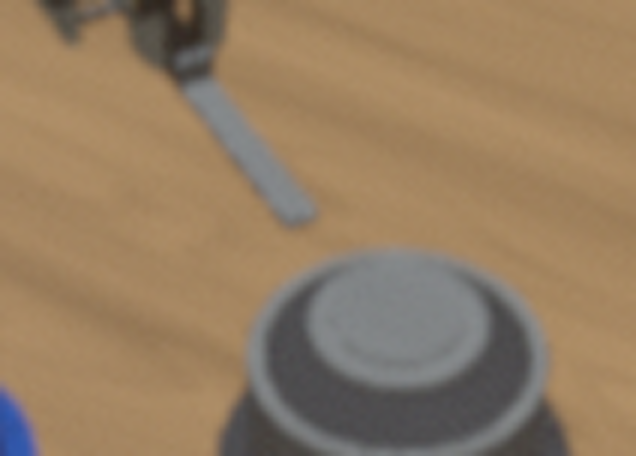

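The wrist view shows the blade running from (317,195) out of the top at row 0, edges at 294/339. The scene crop shows the tip's end edge at about (298,218) and the drum ahead of it at (395,340).

Run:
```python
from h import *
w=np.load("w2.npz");s=np.load("s2.npz")
p=np.array([.5235,-.0478,.1169]);a=np.radians(59.7);x=np.array([np.cos(a),np.sin(a),0]);n=np.array([-x[1],x[0],0])
for tilt in(-4,-2,0,2,4):
    c,sn=np.cos(np.radians(tilt)),np.sin(np.radians(tilt))
    X=c*x+np.array([0,0,sn]);Z=-sn*x+np.array([0,0,c])
    B=lambda bx,by,bz:p+X*(bx+.038)+n*by+Z*(bz-.0182)
    print(tilt,"scene tip top corners*crop",((proj(s,[B(.125,.011,.006),B(.125,-.011,.006)])-[282,162])*6).round(0).tolist(),
     "handle edge",((proj(s,[B(-.015,.012,.024),B(-.015,-.012,.024)])-[282,162])*6).round(0).tolist())
    L=[proj(w,[B(b,.011,.006),B(b,-.011,.006)]) for b in np.linspace(-.01,.1,60)]
    f=lambda r:[np.interp(-r,[-l[:,1].mean() for l in L],[l[i,0] for l in L]).round(1) for i in(0,1)]
    print("   wrist edges row5",f(5),"row185",f(185))
im=w["color"].astype(int)
for r in(5,100,185):
    g=np.abs(np.diff(im[r,280:355].sum(1)));print(r,[ (i+280,g[i]) for i in np.argsort(-g)[:6]])
```

```text
-4 scene tip top corners*crop [[318.0, 215.0], [285.0, 227.0]] handle edge [[213.0, 46.0], [178.0, 58.0]]
   wrist edges row5 [np.float64(295.7), np.float64(339.6)] row185 [np.float64(298.0), np.float64(337.4)]
-2 scene tip top corners*crop [[319.0, 209.0], [285.0, 221.0]] handle edge [[213.0, 45.0], [178.0, 57.0]]
   wrist edges row5 [np.float64(295.1), np.float64(340.2)] row185 [np.float64(297.8), np.float64(337.6)]
0 scene tip top corners*crop [[319.0, 202.0], [286.0, 214.0]] handle edge [[213.0, 44.0], [178.0, 56.0]]
   wrist edges row5 [np.float64(294.5), np.float64(340.8)] row185 [np.float64(297.7), np.float64(337.7)]
2 scene tip top corners*crop [[320.0, 195.0], [286.0, 207.0]] handle edge [[213.0, 43.0], [178.0, 55.0]]
   wrist edges row5 [np.float64(293.9), np.float64(341.5)] row185 [np.float64(297.5), np.float64(337.9)]
4 scene tip top corners*crop [[320.0, 188.0], [286.0, 200.0]] handle edge [[213.0, 42.0], [178.0, 53.0]]
   wrist edges row5 [np.float64(293.2), np.float64(342.1)] row185 [np.float64(297.4), np.float64(338.0)]
5 [(np.int64(338), np.int64(63)), (np.int64(340), np.int64(30)), (np.int64(337), np.int64(27)), (np.int64(341), np.int64(20)), (np.int64(342), np.int64(20)), (np.int64(293), np.int64(19))]
100 [(np.int64(337), np.int64(57)), (np.int64(336), np.int64(29)), (np.int64(339), np.int64(27)), (np.int64(338), np.int64(24)), (np.int64(297), np.int64(13)), (np.int64(283), np.int64(10))]
185 [(np.int64(336), np.int64(33)), (np.int64(285), np.int64(15)), (np.int64(338), np.int64(14)), (np.int64(284), np.int64(12)), (np.int64(296), np.int64(10)), (np.int64(297), np.int64(9))]
```

>>> jog_arm([
  [0,0,-0.09,0,255],
  [0.2,0,-0.09,0,255],
  [0.4,0,-0.09,0,255],
  [0.6,0,-0.09,0,255],
  [0.7,0,-0.09,0,255],
])

```text
clock: 5.62
tool_pos: [0.5461, -0.0098, 0.1226]
orientation: [-0.0, 0.867, 0.499, 0.0]
ft_force: [-0.1, 1.2, -2.1]
finger_gap: 0.256
grip_force: 55.0
```

>>> jog_arm([
  [0.1,0,0,0,255],
  [0.2,0,0,0,255],
  [0.35,0,0,0,255],
  [0.5,0,0,0,255],
  [0.5,0,0,0,255],
])

```text
clock: 6.25
tool_pos: [0.561, 0.0156, 0.1226]
orientation: [-0.0, 0.867, 0.499, 0.0]
ft_force: [0.6, 0.7, -2.7]
finger_gap: 0.257
grip_force: 55.0
```

```bash
python3 go.py .56 .0149 .1224 60
python3 - <<'E'
from h import *
s=snapshot("scene");t=snapshot("top");np.savez("s3.npz",**s);np.savez("t3.npz",**t)
a=cv2.resize(s["color"][165:255,290:390,::-1],None,fx=4,fy=4,interpolation=cv2.INTER_CUBIC)
b=cv2.resize(t["color"][140:230,225:325,::-1],None,fx=4,fy=4,interpolation=cv2.INTER_CUBIC)
cv2.imwrite("pics/st3.png",np.hstack([a,b]))
E
```

```text
t 6.25 pos [0.561  0.0156 0.1226] yaw 59.8 q7 -1.12 shift [-0.02 -0.01  0.  ] twist -0.02 F [ 0.6  0.7 -2.7]
```

View pics/st3.png

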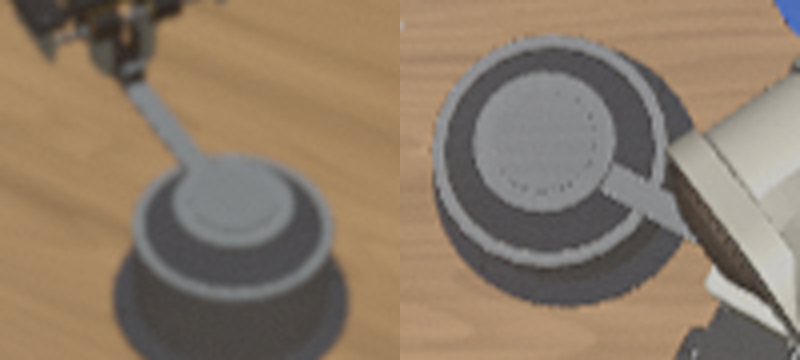

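The blade lies across the rim with its end hidden under the disc's edge, at (190,165) in the scene half and (605,180) in the top half. No force is felt, so I lever now.

>>> jog_arm([
  [0,0,0.1,0,255],
  [0,0,0.2,0,255],
  [0.02,0,0.3,0,255],
  [0.03,0,0.4,0,255],
  [0.04,0,0.5,0,255],
], newtons=40)

```text
clock: 6.98
tool_pos: [0.562, 0.0163, 0.0922]
orientation: [0.0, 0.867, 0.498, -0.0]
ft_force: [-1.7, -1.3, 0.6]
finger_gap: 0.259
grip_force: 40.0
```

>>> jog_arm([
  [0.01,0,0.1,0,255],
  [0.03,0,0.2,0,255],
  [0.04,0,0.3,0,255],
  [0.04,0,0.4,0,255],
  [0.04,0,0.4,0,255],
])

```text
clock: 7.6
tool_pos: [0.5641, 0.019, 0.0691]
orientation: [0.0, 0.867, 0.498, 0.001]
ft_force: [-1.1, -3.3, 6.2]
finger_gap: 0.256
grip_force: 40.0
```

>>> jog_arm([
  [0,0,0.06,0,255],
  [0.01,0,0.12,0,255],
  [0.01,0,0.12,0,255],
])

```text
clock: 7.98
tool_pos: [0.565, 0.0203, 0.0624]
orientation: [0.0, 0.867, 0.499, 0.002]
ft_force: [-0.6, -0.7, 8.6]
finger_gap: 0.257
grip_force: 40.0
```

Run:
```python
from h import *
s=snapshot("scene");np.savez("s4.npz",**s);o=np.load("s3.npz")
f=lambda d:cv2.resize(d["color"][165:255,290:390,::-1],None,fx=4,fy=4,interpolation=cv2.INTER_CUBIC)
a,b=f(o),f(s)
cv2.imwrite("pics/s4.png",np.hstack([a,b]))
# shift of the lid's front half between the two pictures
g=lambda d,y,x,h,w:cv2.cvtColor(d["color"],cv2.COLOR_RGB2GRAY)[y:y+h,x:x+w].astype(np.float32)
up=lambda m:cv2.resize(m,None,fx=8,fy=8,interpolation=cv2.INTER_CUBIC)
T=up(g(o,204,332,25,33));r=cv2.matchTemplate(up(g(s,196,328,40,41)),T,cv2.TM_CCOEFF_NORMED)
_,v,_,l=cv2.minMaxLoc(r);print("lid shift px",l[0]/8-4,l[1]/8-8,v)
print("px per mm up",(proj(s,[[.662,.188,.128]])-proj(s,[[.662,.188,.118]]))/10)
```

```text
lid shift px 0.0 -1.625 0.9659819602966309
px per mm up [[ 0.00741961 -0.21516281]]
```

View pics/s4.png

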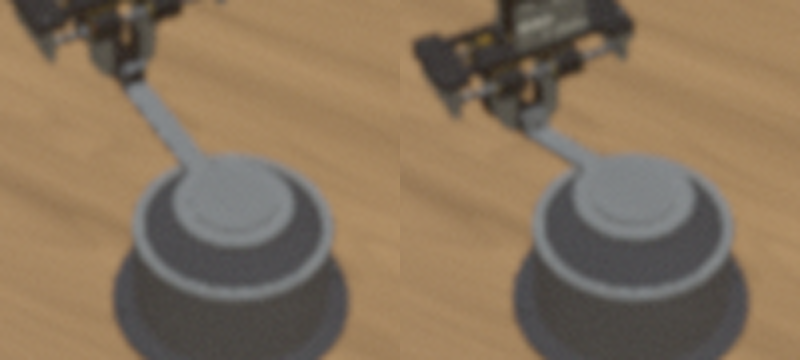

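The lid's front edge has risen from crop row 247 to 241, about 1.6 px or 7 mm up. I press a little more for margin, then bring the bar level again.

>>> jog_arm([
  [0,0,0.05,0,255],
  [0,0,0.05,0,255],
  [0,0,0.05,0,255],
])

```text
clock: 8.4
tool_pos: [0.5654, 0.0209, 0.0598]
orientation: [0.0, 0.867, 0.499, 0.002]
ft_force: [-1.3, 1.0, 8.3]
finger_gap: 0.256
grip_force: 40.0
```

>>> jog_arm([
  [0,0,-0.1,0,255],
  [0,0,-0.2,0,255],
  [-0.01,0,-0.3,0,255],
  [-0.02,0,-0.4,0,255],
  [-0.03,0,-0.5,0,255],
], newtons=25)

```text
clock: 9.02
tool_pos: [0.5622, 0.0175, 0.0886]
orientation: [-0.0, 0.867, 0.498, -0.0]
ft_force: [-0.6, -1.2, -3.3]
finger_gap: 0.257
grip_force: 25.0
```

>>> jog_arm([
  [0,0,-0.1,0,255],
  [0,0,-0.2,0,255],
  [0,0,-0.3,0,255],
])

```text
clock: 9.4
tool_pos: [0.5626, 0.0177, 0.1068]
orientation: [0.0, 0.867, 0.498, 0.0]
ft_force: [-0.1, -1.4, -3.2]
finger_gap: 0.262
grip_force: 25.0
```

```bash
python3 go.py .56 .0149 .1224 60
python3 - <<'E'
from h import *
s=snapshot("scene");w=snapshot("wrist")
f=lambda d:cv2.resize(d["color"][165:255,290:390,::-1],None,fx=4,fy=4,interpolation=cv2.INTER_CUBIC)
b=cv2.resize(w["color"][:,:,::-1],(576,360))[:,88:488]
cv2.imwrite("pics/s5.png",np.hstack([f(s),b]))
E
```

```text
t 9.4 pos [0.5626 0.0177 0.1068] yaw 59.8 q7 -1.14 shift [-0.06 -0.01 -0.26] twist -0.02 F [-0.1 -1.4 -3.2]
```

View pics/s5.png

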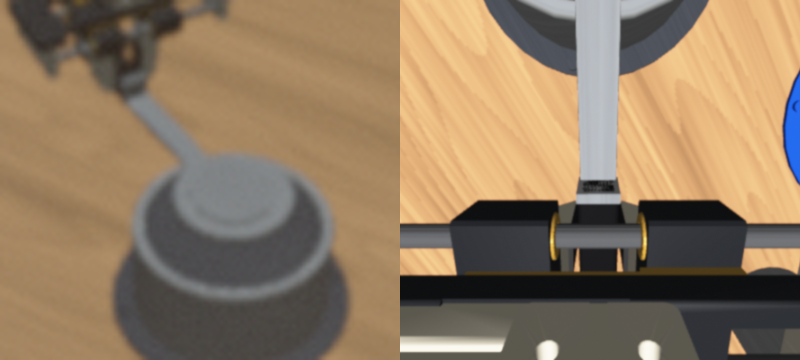

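Lid front edge now at row ~238 (raised by about 8–9 mm), the blade almost level over the rim. I raise slightly more and withdraw.

>>> jog_arm([
  [0,0,-0.07,0,255],
  [0,0,-0.13,0,255],
  [-0.2,0,-0.13,0,255],
  [-0.5,0,-0.13,0,255],
  [-0.8,0,-0.13,0,255],
])

```text
clock: 10.12
tool_pos: [0.5379, -0.0248, 0.1142]
orientation: [0.0, 0.867, 0.498, 0.0]
ft_force: [-0.7, -0.1, -2.1]
finger_gap: 0.258
grip_force: 25.0
```

>>> jog_arm([
  [-0.2,0,0,0,255],
  [-0.5,0,0,0,255],
  [-0.8,0,0,0,255],
  [-1.0,0,0,0,255],
  [-1.0,0,0,0,255],
])

```text
clock: 10.75
tool_pos: [0.5078, -0.0767, 0.1141]
orientation: [0.0, 0.867, 0.497, -0.0]
ft_force: [-0.0, 0.4, -1.7]
finger_gap: 0.259
grip_force: 25.0
```

```bash
python3 go.py .5095 -.074 .0182 60;  python3 - <<'E'
from h import *
s=snapshot("scene");np.savez("s6.npz",**s)
# wrist: blade edge widths for tilt
w=snapshot("wrist");np.savez("w6.npz",**w)
b=cv2.resize(w["color"][:,:,::-1],(576,360))[:,88:488]
f=lambda d:cv2.resize(d["color"][150:240,285:385,::-1],None,fx=4,fy=4,interpolation=cv2.INTER_CUBIC)
cv2.imwrite("pics/s6.png",np.hstack([f(s),b]))
E
```

```text
t 10.75 pos [ 0.5078 -0.0767  0.1141] yaw 59.7 q7 -0.96 shift [0.05 0.   1.6 ] twist -0.03 F [-0.   0.4 -1.7]
```

>>> jog_arm([
  [0,0,0.3,0,255],
  [0,0,0.6,0,255],
  [0,0,0.9,0,255],
  [0,0,1.2,0,255],
  [0,0,1.3,0,255],
])

```text
clock: 11.48
tool_pos: [0.5071, -0.0753, 0.0343]
orientation: [-0.001, 0.867, 0.498, -0.001]
ft_force: [0.1, 0.1, -1.4]
finger_gap: 0.255
grip_force: 25.0
```

>>> jog_arm([
  [0,0,0.08,0,255],
  [0,0,0.16,0,255],
  [0,0,0.24,0,255],
  [0,0,0.29,0,255],
  [0,0,0.29,0,255],
], newtons=12)

```text
clock: 12.1
tool_pos: [0.5082, -0.0758, 0.0187]
orientation: [0.0, 0.867, 0.498, 0.0]
ft_force: [-0.7, 0.5, -1.7]
finger_gap: 0.263
grip_force: 12.0
```

```bash
python3 go.py .5095 -.074 .0182 60;  python3 - <<'E'
from h import *
s=snapshot("scene");w=snapshot("wrist")
b=cv2.resize(w["color"][:,:,::-1],(576,360))[:,88:488]
f=lambda d:cv2.resize(d["color"][150:240,285:385,::-1],None,fx=4,fy=4,interpolation=cv2.INTER_CUBIC)
cv2.imwrite("pics/s7.png",np.hstack([f(s),b]))
E
```

```text
t 12.1 pos [ 0.5082 -0.0758  0.0187] yaw 59.8 q7 -1.09 shift [0.04 0.   0.01] twist -0.02 F [-0.7  0.5 -1.7]
```

View pics/s7.png

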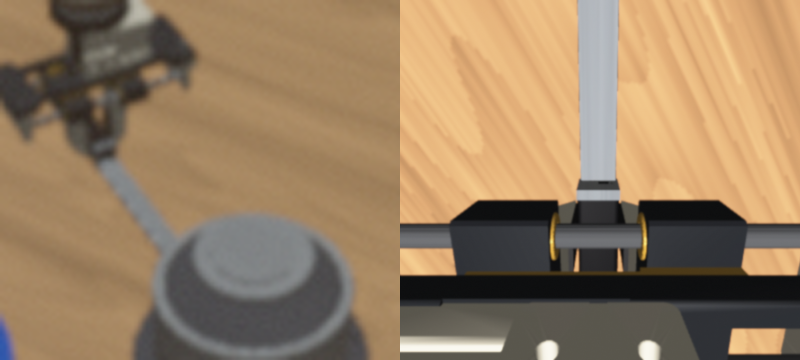

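The bar is level and near the bench: the blade comes down to (165,245), with the drum's rim in front of it. The force still shows the bar's weight, so I lower a little further before releasing.

>>> jog_arm([
  [0,0,0.02,0,255],
  [0,0,0.04,0,255],
  [0,0,0.06,0,255],
  [0,0,0.06,0,255],
], newtons=8)

```text
clock: 12.7
tool_pos: [0.5083, -0.0755, 0.016]
orientation: [0.0, 0.867, 0.498, 0.0]
ft_force: [-2.6, 1.2, 8.5]
finger_gap: 0.258
grip_force: 8.0
```

>>> jog_arm([
  [0,0,-0.03,0,150],
  [0,0,-0.03,0,150],
  [0,0,-0.03,0,120],
  [0,0,-0.03,0,120],
  [0,0,-0.03,0,120],
])

```text
clock: 13.32
tool_pos: [0.5081, -0.0757, 0.0169]
orientation: [-0.0, 0.867, 0.498, -0.0]
ft_force: [-0.6, 0.7, 0.5]
finger_gap: 0.529
grip_force: 0.0
```

>>> jog_arm([
  [0,0,-0.3,0,120],
  [0,0,-0.8,0,120],
  [0,0,-1.5,0,120],
  [0,0,-2.0,0,120],
  [0,0,-2.0,0,120],
])

```text
clock: 13.95
tool_pos: [0.5101, -0.0757, 0.1401]
orientation: [0.002, 0.867, 0.498, 0.002]
ft_force: [0.2, 0.3, -0.2]
finger_gap: 0.531
grip_force: 0.0
```

Run:
```python
from h import *
w=snapshot("wrist");s=snapshot("scene")
f=lambda d:cv2.resize(d["color"][150:240,285:385,::-1],None,fx=4,fy=4,interpolation=cv2.INTER_CUBIC)
cv2.imwrite("pics/end.png",np.hstack([f(s),cv2.resize(w["color"][...,::-1],(576,360))[:,88:488]]))
```

```text
(no output)
```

View pics/end.png

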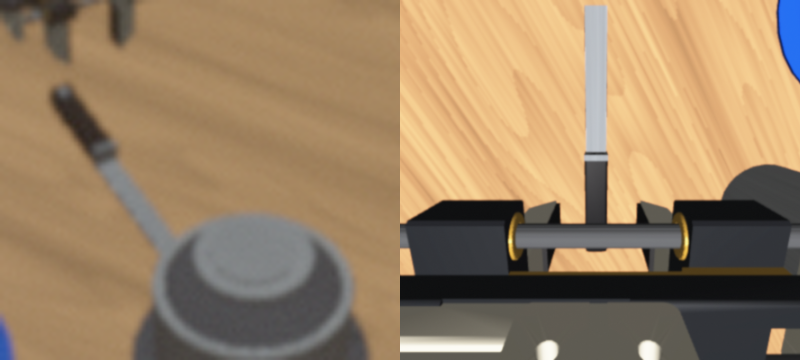

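The bar lies flat and released, handle at (80,120) in the left half, blade clear of the drum. The lid is still raised, so I hand the job in.

```bash
python3 -c "
from plant import *
print(finish_job())"
```

```text
the job is handed in; nothing more can be done
None
```

I levered the lid up about 8 mm (estimated from the camera images) and set the bar down flat on the bench, clear of the drum; the job is handed in at about 14 s, but no verdict came back.

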